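# Move the greased bush into the parts dish with tongs

## Task

The round bush on the mat is freshly greased, so do not touch it with the gripper: take the tongs out of their stand, pick the bush up with them, lower it to the bottom of the parts dish and let go there so that it stands upright. Leave the hexagon nut and the square spacer where they are on the mat, and put the tongs back upright in their stand.

Things in the scene. Friction and masses are not known exactly. Their poses are not given: they have to be found in the camera images.
- tongs_grip (a point): sprung steel tongs, 160 mm high, 0.16 kg, loose, standing upright in the stand, jaw tips down: two flat arms with a black grip panel (36 mm high, 22 wide) outside each. Point: midway between the panels when open, 130 mm above the tips, 30 below the top. z up along the tongs; y the line on which jaws close and panels are squeezed. Panels measure 64 mm overall at rest
- tongs_tips (a point): the lower end of the tongs, midway between the jaw tips when open. Each jaw is 20 mm wide (x), 4 mm thick (y), straight and smooth; at rest 36 mm apart inside, 44 mm outside. The point (like tongs_grip) is fixed to the -y arm, so when the tongs are squeezed by s the middle between the jaws lies s/2 to the -y side of it
- tongs_jaw (a joint): how far the tongs are squeezed, m: 0 open, 0.024 the stop; the jaws move in parallel, mm for mm with the grip panels. A spring opens them: 6 N at 0, 12 N at the stop. Held at 55 mm over the panels (0.009) the tongs can be carried with the jaws 27 mm apart; on the bush they stop at 46 mm over the panels (0.018)
- bush_center (a point): plain round steel bush (a short tube), loose, 18 mm in diameter, 20 mm high, 10 mm bore, 30 g or so, standing upright on the black rubber mat (2 mm thick, 100 x 150 mm); the point is its centre, half-way up; z along the bore
- hex_center (a point): hexagon steel nut, 19 mm across flats, 12 mm high, loose, lying on the mat; its centre, half-way up. A bystander
- square_center (a point): square steel spacer with a square hole, 18 x 18 mm, 20 mm high, loose, standing on the mat; its centre, half-way up. A bystander. The three parts stand in a row along the mat's long side, about 55 mm apart, in any order
- dish_floor (a point): round open aluminium parts dish, fixed, 80 mm across the rim, 30 mm high, 3 mm wall; the point is the middle of its inner floor, 4 mm above the bench; inner floor 66 mm across at least
- stand_floor (a point): grey steel stand for the tongs, fixed: a base plate 90 (x) x 110 (y) mm with an upright rectangular well, inside 32 mm (x) by 56 mm (y), flared mouth 72 mm above the bench. Point: middle of the well's floor, 5 mm above the bench, on which the tongs stand; its y is the line of the jaws
Mind the look-alikes: they are no part of the job. What is shaped like the part that bears tongs_grip but yellow is not meant.

How it is judged:
By the outcome, as a careful person would: the job done as asked, in the order asked, and still so for the second after the job is handed in, with the robot touching nothing.
It also fails if it takes over 58 s, if anything falls off the work surface, if the arm or the gripper's body presses on something with over 40 N, if the wrist force passes 120 N, or if a joint passes its speed limit or range.

## Robot

A 6-joint arm with a two-finger parallel gripper is mounted at the origin on a cart in front of the work surface, level with it; the furniture and walls round the work are solid. World frame = base frame: x ahead of the robot, y to its left, z up, the work surface at z = 0. Lengths are in m, angles in rad, forces in N, time in s.
With the tool pointing down it reaches from about 0.35 to 0.975 m from the base axis. Payload 4.9 kg.
Tool frame: the origin (TCP) lies at the very end of the fingers, on their centre line; the grasp point (between the pads) lies 19 mm behind it; z points along the fingers, y is the line along which they close (so a half turn about z gives the same grasp; the last joint's range is limited). The gripper opens to 85 mm and grips with 20 to 120 N. Pads are 22 mm wide; open, the fingers measure 114 mm over their backs; the gripper's body (76 mm by 85 mm) begins 54 mm behind the grasp point. The pads swing forward as they close: fully open they stand 13 mm farther back than shut.
Start: joints at [-1.249, 0.053, 1.613, -0, 1.476, -0.119], TCP at [0.267, -0.565, 0.231] pointing down, gripper open.
Joint ranges: [-3.01, 3.01], [-1.01, 2.22], [0.06, 2.58], [-1.02, 4.17], [0.09, 2.62], [-3.14, 3.14]. Speed limits (rad/s): [2.57, 2.57, 3.14, 3.14, 3.14, 3.14].

## Interface

Orientations are given as a unit quaternion [w, x, y, z].
In Python, from plant import state, optics, ticket, nets gives the robot as it stands. The module is installed in compiled form; this text tells all that it offers.
- The arm moves only by the shell command python3 -m inch 'ROWS' [OPENING]. ROWS is JSON, a list of rows, each an object of numbers: "dx", "dy", "dz": the shift along the tool's x, y, z as a fraction of full scale; "rx", "ry", "rz": the turn, a rotation vector about the tool's x, y, z as a fraction of full scale. In form: [{"dx": .., "dy": .., "dz": .., "rx": .., "ry": .., "rz": ..}, ...]. A call has 1 to 5 rows; each row is the pose to reach, as a shift and turn from the pose commanded when the call began, along the tool's axes at that moment; what a row does not reach only later rows make up. Full scale, the value 1, is 0.8 m for a shift and 1.5 rad for a turn. A row lasts 1/10 s, in which the tool goes at most 50 mm and 8.59 degrees, less where a joint would pass 70% of its speed; a pose out of reach is approached as far as the arm can. A call with a number of a shift or a turn outside -1 to 1 is refused whole. A call with a gripper value outside its range is refused whole. OPENING is the opening, from -1 (shut) to 1 (fully open), set as the call begins (- or left out, the last holds). The fingers move at their own pace and stop on an object; the grip force is fixed at half the most. Time passes only in rows, so rows that repeat a pose let the fingers close. It gives the time, the measured TCP pose, the force, the opening and the grip force at its end, in the units of the state.
- state(): the state, without advancing time (a new reading comes with each control period).
- optics.grab_frame(name): name is "side" or "top"; returns the picture (400x640x3 uint8, red, green, blue); there is no depth.
- optics.camera_info(name): a dict with "fx", "fy", "cx", "cy" (pixels), "R" (3x3) and "t" (3): a world point X has camera coordinates R X + t. Camera axes: x right, y down, z forward; pixel columns grow to the right and rows downward; lengths in m; the calibration is good to about 2 mm. A picture is of the moment at which its call begins. camera_info takes no time and is no camera call.
- ticket.job_done(): hands the job in; it is judged then, once.
Trained networks look in the newest picture that a camera, given by its name, has taken for a name from the list of things; names that differ only in an ending like _2 or _b are one class to them, and where a whole thing is asked for, a point or a joint stands for the part that bears it (a point fixed in the world has none). Each returns a list of dicts, best first, with "confidence" (0 to 1); they miss things now and then, are a little off and sometimes report something else, mostly with a low value. They report only what shows in the picture. A call takes as long as a camera call. They do not tell look-alikes from the thing itself.
- nets.boxes_of(camera, name): "bbox" ([centre column, centre row, width, height] in pixels, round what is visible of it).
- nets.outline_of(camera, name): "pixels" (400x640 bool, what is visible of it) and "bbox" ([centre column, centre row, width, height] in pixels, round what is visible of it).
The state is a dict: "time": time; "joint_pos": joint angles; "joint_vel": joint speeds; "joint_efforts": joint torques, N m; "tool_pos": TCP position; "tool_rot": TCP orientation; "contact_force": force on the tool from outside, world axes, zero at the start; "ft_torque": the same for the moment, N m; "gripper_width": opening from 0.0 (shut) to 1.0 (fully open); "grasp_force": force on a finger pad.
Only numpy, scipy, OpenCV 4.12 (cv2) and the standard library are available. Lean on these libraries where they do the work, as an engineer would, in place of code of your own. Each camera call takes 0.05 s, during which the arm holds its last target. There are 200 camera calls.

## Working session

There is one attempt and no reset: what is moved stays moved. The work goes in short steps, Python scripts to look and compute and a shell command to move; the robot and the scene stay as the last step left them, time stands still between calls to the robot, and variables do not carry over. Pictures are saved under pics/ and viewed, at most 11 in all, crops included, and the job is handed in when it is done.

```bash
mkdir -p pics; python3 - <<'E'
from plant import state, optics, nets
import cv2, numpy as np
s=state(); print(s)
for c in ("side","top"):
    im=optics.grab_frame(c); cv2.imwrite(f"pics/{c}0.png",im[:,:,::-1])
    i=optics.camera_info(c); print(c,i)
    for n in ("tongs_grip","bush_center","hex_center","square_center","dish_floor","stand_floor"):
        try: print(n,[(np.round(d["bbox"]).tolist(),round(d["confidence"],2)) for d in nets.boxes_of(c,n)])
        except Exception as e: print(n,e)
E
```

```text
{'time': 0.0, 'joint_pos': array([-1.24901034e+00,  5.33704185e-02,  1.61427333e+00, -2.16136169e-05,
        1.47600786e+00, -1.18964806e-01]), 'joint_vel': array([6.85885136e-04, 1.10539677e-03, 9.25425438e-04, 1.94075069e-04,
       8.48616838e-05, 1.81014737e-04]), 'joint_efforts': array([ 1.96744768e-03, -3.93663061e+01, -3.70178103e+01, -1.74291796e-05,
        6.93736816e-03,  5.70820660e-06]), 'tool_pos': array([ 0.26645486, -0.56467314,  0.23006696]), 'tool_rot': array([-1.02309956e-03,  9.75814714e-01,  2.18596851e-01, -1.14923060e-04]), 'contact_force': array([ 0.92421247,  0.69942643, -0.43130473]), 'ft_torque': array([-0.01795342,  0.0157233 , -0.03033088]), 'grasp_force': 0.0, 'gripper_width': 0.9980696516835773}
side {'fx': 415.5332176370436, 'fy': 415.5332176370436, 'cx': 310.09103432564086, 'cy': 201.97152813226919, 'R': array([[ 0.97317019, -0.22918771,  0.02031667],
       [-0.0708788 , -0.38262295, -0.92118178],
       [ 0.21889717,  0.89502663, -0.3886018 ]]), 't': array([-0.50607346,  0.14543314,  0.73430935])}
tongs_grip [([275.0, 167.0, 10.0, 42.0], 0.75), ([3
[... 282 characters left out ...]
'fx': 398.43701722209977, 'fy': 398.43701722209977, 'cx': 325.32227172243677, 'cy': 199.6328324313803, 'R': array([[-0.01005801, -0.99916195,  0.03967655],
       [-0.99080796,  0.00460524, -0.13519758],
       [ 0.13490155, -0.04067166, -0.99002393]]), 't': array([0.05124731, 0.5626676 , 0.90023674])}
tongs_grip [([237.0, 231.0, 39.0, 10.0], 0.73), ([329.0, 171.0, 26.0, 33.0], 0.69)]
bush_center []
hex_center [([343.0, 221.0, 7.0, 5.0], 0.59)]
square_center [([229.0, 232.0, 16.0, 8.0], 0.33)]
dish_floor [([438.0, 240.0, 33.0, 36.0], 0.87), ([238.0, 232.0, 32.0, 14.0], 0.52)]
stand_floor [([246.0, 233.0, 46.0, 39.0], 0.86), ([343.0, 224.0, 9.0, 1.0], 0.5), ([438.0, 240.0, 33.0, 33.0], 0.26)]
```

```bash
python3 - <<'E'
import cv2
a=cv2.imread("pics/side0.png")[90:390,200:440]; b=cv2.imread("pics/top0.png")[120:290,190:470]
cv2.imwrite("pics/s1.png",cv2.resize(a,None,fx=2,fy=2,interpolation=cv2.INTER_CUBIC)); cv2.imwrite("pics/t1.png",cv2.resize(b,None,fx=2.8,fy=2.8,interpolation=cv2.INTER_CUBIC))
E
```

```text
(no output)
```

View pics/s1.png

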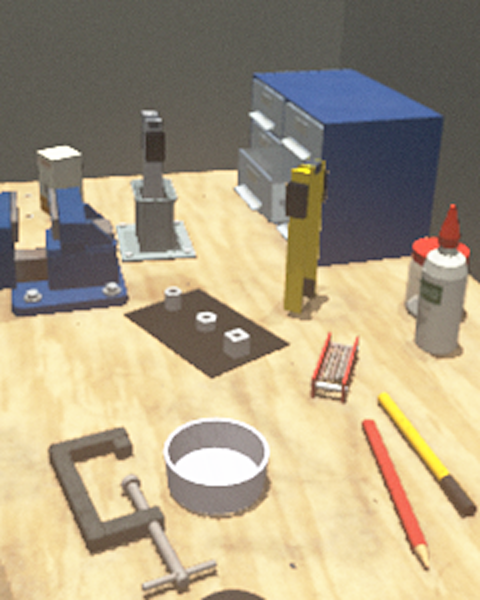

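View pics/t1.png

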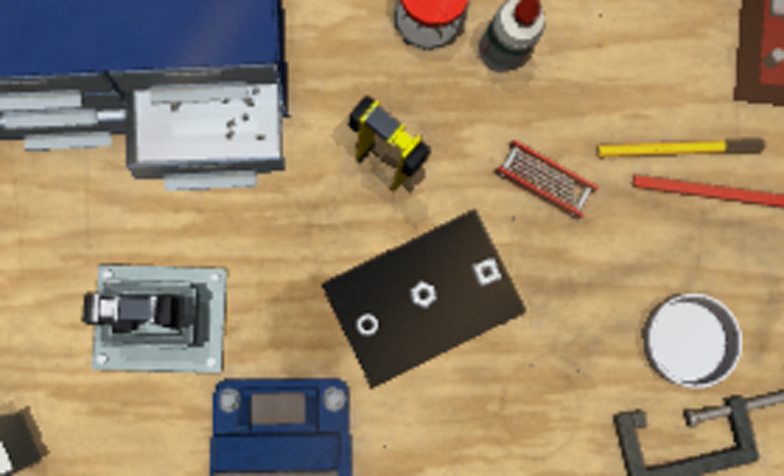

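The grey tongs with black panels stand in the grey stand: top (236,230), side (276,160). The yellow pair, at top (329,168) and side (353,208), is the look-alike.

- Tongs candidates: grey (236,230) or yellow (329,168). I choose grey, in the stand.
- Bush candidates, in the top picture: round ring (321,236), hex nut (341,225), square spacer (364,217). I choose the round ring, the part farthest from the dish.

The crop confirms both choices. Next I measure.

```bash
cat > h.py <<'E'
import numpy as np, cv2
from plant import state, optics, nets
def ray(c,u,v):
    i=optics.camera_info(c); R=np.array(i["R"]); t=np.array(i["t"])
    return -R.T@t, R.T@np.array([(u-i["cx"])/i["fx"],(v-i["cy"])/i["fy"],1])
def onz(c,u,v,z):
    o,d=ray(c,u,v); return o+d*(z-o[2])/d[2]
def proj(c,X):
    i=optics.camera_info(c); p=np.array(i["R"])@X+i["t"]; return np.array([i["fx"]*p[0]/p[2]+i["cx"],i["fy"]*p[1]/p[2]+i["cy"]])
def tri(p,q):
    (o1,d1),(o2,d2)=ray("top",*p),ray("side",*q)
    s=np.linalg.lstsq(np.c_[d1,-d2],o2-o1,rcond=None)[0]; a=o1+s[0]*d1;b=o2+s[1]*d2
    return (a+b)/2, np.linalg.norm(a-b)
def blobs(c,im,box,lo):  # bright blobs in gray
    x0,y0,x1,y1=box; g=cv2.cvtColor(im,cv2.COLOR_RGB2GRAY)[y0:y1,x0:x1]
    return [(round(m[0]+x0,1),round(m[1]+y0,1),int(s[4])) for m,s in (lambda r:zip(r[3][1:],r[2][1:]))(cv2.connectedComponentsWithStats((g>lo).astype(np.uint8))) if s[4]>8]
E
python3 - <<'E'
from h import *
top=cv2.imread("pics/top0.png")[:,:,::-1].copy(); side=cv2.imread("pics/side0.png")[:,:,::-1].copy()
np.set_printoptions(precision=4,suppress=True)
# hand-read points (crop -> full)
T=lambda x,y:(190+x/2.8,120+y/2.8); S=lambda x,y:(200+x/2,90+y/2)
for n,t,z in (("bush",(367,323.5),.022),("hex",(423,294),.014),("sq",(487,271),.022)): print(n,onz("top",*T(*t),z))
print("bush tri",tri(T(367,323.5),S(173,291)))
print("hex tri",tri(T(423,294),S(206,317)))
for z in(.03,): print("dish rim",onz("top",*T(693,340),z),onz("side",*S(217,452),z))
cs=[(98,265),(227,268),(220,371),(93,368)]
P=[onz("top",*T(*c),.004) for c in cs]; print("stand corners",np.array(P)[:,:2],np.mean(P,0))
cs=[(131,225),(189,222),(196,254),(123,259)]
P=[onz("side",*S(*c),.004) for c in cs]; print("stand side",np.array(P)[:,:2],np.mean(P,0))
for n,c in (("tongs_grip","top"),("dish_floor","top"),("stand_floor","top"),("stand_floor","side"),("tongs_grip","side")):
    optics.grab_frame(c) if c else 0
    for d in nets.outline_of(c,n)[:2]:
        m=d["pixels"].astype(np.uint8); r=cv2.minAreaRect(cv2.findNonZero(m)); print(n,c,round(d["confidence"],2),np.round(d["bbox"],1),r,m.sum())
E
```

```text
bush [0.4796 0.0574 0.022 ]
hex [0.5047 0.009  0.014 ]
sq [ 0.5234 -0.0453  0.022 ]
bush tri (array([0.4806, 0.0572, 0.0197]), np.float64(0.001856753713804366))
hex tri (array([0.5059, 0.0087, 0.0122]), np.float64(0.0020902714894518704))
dish rim [ 0.4631 -0.2176  0.03  ] [ 0.464  -0.2249  0.03  ]
stand corners [[0.5323 0.2871]
 [0.529  0.177 ]
 [0.4412 0.1822]
 [0.4448 0.2892]] [0.4868 0.2339 0.004 ]
stand side [[0.4663 0.2805]
 [0.5427 0.2766]
 [0.5315 0.1768]
 [0.4432 0.1792]] [0.4959 0.2283 0.004 ]
tongs_grip top 0.86 [238.5 229.6  41.6  13.3] ((237.5, 230.5), (11.0, 35.0), 90.0) 344
tongs_grip top 0.77 [330.2 168.5  25.9  31.8] ((326.6946716308594, 170.9203643798828), (30.291213989257812, 17.591480255126953), 41.18592834472656) 346
dish_floor top 0.89 [435.7 241.6  29.6  33.2] ((436.5, 241.0), (32.0, 33.0), 90.0) 912
stand_floor top 0.84 [248.4 232.6  48.4  42.2] ((246.5876922607422, 233.3695831298828), (46.57413864135742, 37.74570846557617), 1.9091525077819824) 1388
stand_floor side 0.7 [280.9 197.8  41.3  39. ] ((276.84197998046875, 198.80052185058594), (40.78616714477539, 38.14649963378906), 86.3086166381836) 1007
tongs_grip side 0.77 [352.1 208.2  19.8  82.6] ((350.5286865234375, 207.1844482421875), (21.547508239746094, 77.77020263671875), 5.19442892074585) 1328
tongs_grip side 0.64 [275.8 166.3   9.3  42.4] ((276.3677673339844, 166.50387573242188), (43.18720626831055, 10.23086929321289), 88.31531524658203) 439
```

```bash
python3 - <<'E'
import cv2,numpy as np
a=cv2.imread("pics/side0.png")[138:225,255:310]; b=cv2.imread("pics/top0.png")[205:262,210:285]; c=cv2.imread("pics/top0.png")[205:262,300:375]
f=lambda i,w:cv2.resize(i,(w,int(i.shape[0]*w/i.shape[1])),interpolation=cv2.INTER_CUBIC)
a=f(a,360);b=f(b,430);c=f(c,430)
o=np.zeros((max(a.shape[0],b.shape[0]*2),790,3),np.uint8);o[:a.shape[0],:360]=a;o[:b.shape[0],360:]=b;o[b.shape[0]:2*b.shape[0],360:]=c
print(o.shape,b.shape);cv2.imwrite("pics/z2.png",o[:600])
E
```

```text
(652, 790, 3) (326, 430, 3)
```

View pics/z2.png

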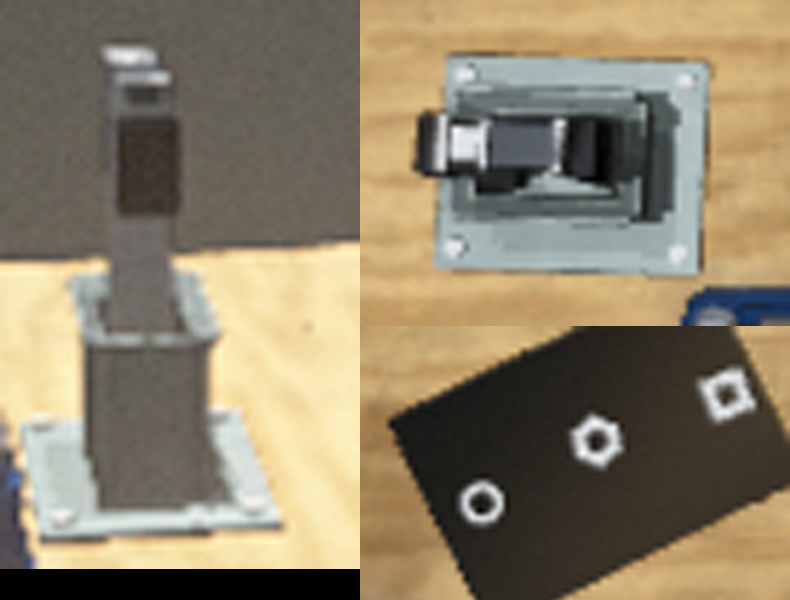

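The crop shows grey tongs with black panels in the stand, top (236,230), side (277.6,163). The round bush is at top (321,236), with hex and square to its right. Now I refine the stand and tongs pose and work out the first move.

```bash
python3 - <<'E'
from h import *
np.set_printoptions(precision=4,suppress=True)
S=lambda x,y:(255+x/6.545,138+y/6.545); T=lambda x,y:(210+(x-360)/5.733,205+y/5.733); B=lambda x,y:(300+(x-360)/5.733,205+(y-326)/5.733)
P=[onz("side",*S(*c),.004) for c in [(40,538),(283,527),(22,425),(240,407)]];print("side corners",np.array(P)[:,:2],np.mean(P,0))
P=[onz("top",*T(*c),.004) for c in [(447,53),(710,64),(698,275),(434,268)]];print("top corners",np.array(P)[:,:2],np.mean(P,0))
# well mouth rim outer corners, side view
print("bush top",onz("top",*B(482,503),.022))
C=np.mean(P,0)
a=-.028;R=np.array([[np.cos(a),-np.sin(a)],[np.sin(a),np.cos(a)]])
def pr(c,x,y,z):
    q=proj(c,np.r_[C[:2]+R@[x,y],z]); 
    return np.round((q-[210,205])*5.733+[360,0] if c=="top" else (q-[255,138])*6.545)
for nm,x,y,z in [("+yPanTop",-.011,.032,.153),("+yPanTop",.011,.032,.153),("-yPanTop",-.011,-.032,.153),("-yPanTop",.011,-.032,.153),("-yPanBot",-.011,-.032,.117),("-yPanBot",.011,-.032,.117),("top -y",-.01,-.022,.165),("top -y",.01,-.022,.165),("top +y",-.01,.022,.165),("top +y",.01,.022,.165)]: print(nm,pr("top",x,y,z),pr("side",x,y,z))
s=state(); print(s["time"],s["tool_pos"])
E
```

```text
side corners [[0.4418 0.1755]
 [0.5303 0.1682]
 [0.4477 0.281 ]
 [0.5364 0.2835]] [0.489  0.2271 0.004 ]
top corners [[0.5333 0.2867]
 [0.528  0.177 ]
 [0.4401 0.1813]
 [0.444  0.2899]] [0.4863 0.2337 0.004 ]
bush top [0.4788 0.0569 0.022 ]
+yPanTop [414. 172.] [92. 68.]
+yPanTop [417. 110.] [150.  66.]
-yPanTop [597. 176.] [112. 117.]
-yPanTop [600. 114.] [174. 115.]
-yPanBot [611. 180.] [114. 214.]
-yPanBot [614. 121.] [175. 211.]
top -y [563. 171.] [111.  76.]
top -y [566. 113.] [167.  74.]
top +y [435. 168.] [97. 44.]
top +y [438. 111.] [151.  42.]
1.2 [ 0.2666 -0.5652  0.2313]
```

```bash
cat >> h.py <<'E'
from scipy.spatial.transform import Rotation as Ro
def go(x,y,z,yaw=-.028):
    s=state(); w=s["tool_rot"]; R=Ro.from_quat([w[1],w[2],w[3],w[0]])
    G=Ro.from_matrix([[np.cos(yaw),np.sin(yaw),0],[np.sin(yaw),-np.cos(yaw),0],[0,0,-1]])
    d=R.inv().apply(np.array([x,y,z])-s["tool_pos"])/.8; r=(R.inv()*G).as_rotvec()/1.5
    print("t%.2f pos"%s["time"],np.round(s["tool_pos"],4),"d",np.round(d,4),"r",np.round(r,4),"w %.3f F"%s["gripper_width"],np.round(s["contact_force"],1),"g %.1f"%s["grasp_force"],"j6 %.2f"%s["joint_pos"][5])
if __name__=="__main__":
    import sys; go(*map(float,sys.argv[1:]))
E
python3 -m inch '[{"dx":0.676,"dy":-0.785,"rz":0.3125},{"dx":0.676,"dy":-0.785,"rz":0.3125},{"dx":0.676,"dy":-0.785,"rz":0.3125},{"dx":0.676,"dy":-0.785,"rz":0.3125},{"dx":0.676,"dy":-0.785,"rz":0.3125}]' 1
python3 h.py .4875 .2335 .231
```

```text
t1.20 pos [ 0.2666 -0.5652  0.2313] d [ 6.756e-01 -7.852e-01  4.000e-04] r [-0.     -0.      0.3125] w 0.999 F [-1.2  0.2 -0.5] g 0.0 j6 -0.12validation failed for argument at $[0]...
```

```bash
python3 -m inch '[{"dx":0.676,"dy":-0.785,"dz":0,"rx":0,"ry":0,"rz":0.3125},{"dx":0.676,"dy":-0.785,"dz":0,"rx":0,"ry":0,"rz":0.3125},{"dx":0.676,"dy":-0.785,"dz":0,"rx":0,"ry":0,"rz":0.3125},{"dx":0.676,"dy":-0.785,"dz":0,"rx":0,"ry":0,"rz":0.3125},{"dx":0.676,"dy":-0.785,"dz":0,"rx":0,"ry":0,"rz":0.3125}]' 1
python3 h.py .4875 .2335 .231
```

```text
time: 1.7
tool_pos: [0.3335, -0.3225, 0.2314]
tool_rot: [0.0, 1.0, -0.015, 0.0]
contact_force: [1.4, -0.3, -0.0]
gripper_width: 0.998
grasp_force: 0.0
t1.70 pos [ 0.3335 -0.3225  0.2314] d [ 1.722e-01 -7.003e-01  4.000e-04] r [ 0.0001 -0.0004 -0.0007] w 0.998 F [ 1.4 -0.3 -0. ] g 0.0 j6 0.67
```

```bash
python3 -m inch '[{"dx":0.172,"dy":-0.7,"dz":0,"rx":0,"ry":0,"rz":0},{"dx":0.172,"dy":-0.7,"dz":0,"rx":0,"ry":0,"rz":0},{"dx":0.172,"dy":-0.7,"dz":0,"rx":0,"ry":0,"rz":0},{"dx":0.172,"dy":-0.7,"dz":0,"rx":0,"ry":0,"rz":0},{"dx":0.172,"dy":-0.7,"dz":0,"rx":0,"ry":0,"rz":0}]' >/dev/null
python3 -m inch '[{"dx":0.097,"dy":-0.396,"dz":0,"rx":0,"ry":0,"rz":0},{"dx":0.097,"dy":-0.396,"dz":0,"rx":0,"ry":0,"rz":0},{"dx":0.097,"dy":-0.396,"dz":0,"rx":0,"ry":0,"rz":0},{"dx":0.097,"dy":-0.396,"dz":0,"rx":0,"ry":0,"rz":0},{"dx":0.097,"dy":-0.396,"dz":0,"rx":0,"ry":0,"rz":0}]' >/dev/null
python3 h.py .4875 .2335 .231
```

```text
t2.70 pos [0.4662 0.1601 0.2317] d [ 0.0241 -0.0925  0.001 ] r [-0.     -0.0009  0.0004] w 1.002 F [ 0.7 -0.5  0.3] g 0.0 j6 1.78
```

```bash
python3 -m inch '[{"dx":0.0241,"dy":-0.0925,"dz":0,"rx":0,"ry":0,"rz":0},{"dx":0.0241,"dy":-0.0925,"dz":0,"rx":0,"ry":0,"rz":0},{"dx":0.0241,"dy":-0.0925,"dz":0.05,"rx":0,"ry":0,"rz":0},{"dx":0.0241,"dy":-0.0925,"dz":0.05,"rx":0,"ry":0,"rz":0}]' >/dev/null
python3 - <<'E'
from h import *
go(.4875,.2335,.113)
a=optics.grab_frame("side")[60:220,210:350][:,:,::-1]; b=optics.grab_frame("top")[190:280,190:300][:,:,::-1]
cv2.imwrite("pics/g3.png",np.hstack([cv2.resize(a,(385,440),interpolation=2),cv2.resize(cv2.resize(b,(412,337),interpolation=2),(412,440)) if 0 else cv2.copyMakeBorder(cv2.resize(b,(412,337),interpolation=2),0,103,0,0,0)]))
E
```

```text
t3.10 pos [0.4842 0.2311 0.1859] d [ 0.0049 -0.0034  0.0911] r [0.0023 0.0063 0.0011] w 1.001 F [-0.4 -0.  -0.6] g 0.0 j6 1.90
```

View pics/g3.png

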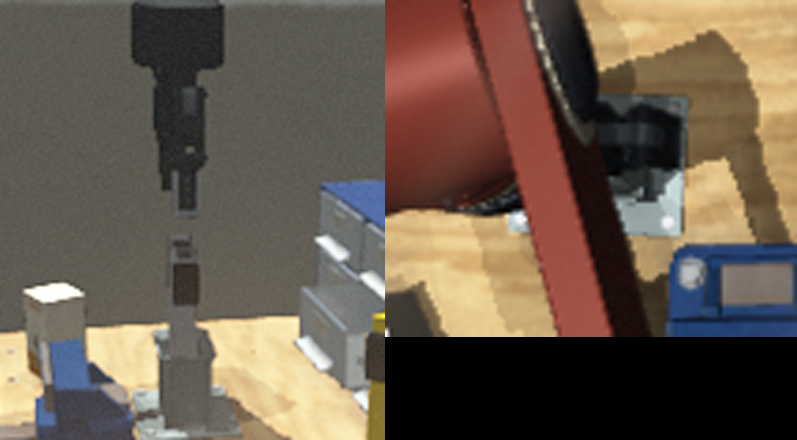

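The side view shows the fingers centred over the panels (column about 186 against 185), so I descend.

```bash
python3 h.py .4875 .2335 .113; python3 -m inch '[{"dx":0.001,"dy":-0.001,"dz":0.04,"rx":0,"ry":0,"rz":0},{"dx":0.001,"dy":-0.001,"dz":0.091,"rx":0,"ry":0,"rz":0},{"dx":0.001,"dy":-0.001,"dz":0.091,"rx":0,"ry":0,"rz":0},{"dx":0.001,"dy":-0.001,"dz":0.091,"rx":0,"ry":0,"rz":0}]' 
python3 h.py .4875 .2335 .113
```

```text
t3.20 pos [0.4866 0.2308 0.1905] d [ 0.0013 -0.0035  0.0969] r [ 0.0007  0.0017 -0.    ] w 1.005 F [-0.3  0.5 -0.1] g 0.0 j6 1.90
time: 3.6
tool_pos: [0.4887, 0.2316, 0.1199]
tool_rot: [-0.0, 1.0, -0.014, 0.0]
contact_force: [1.0, 0.6, 0.4]
gripper_width: 1.001
grasp_force: 0.0
t3.60 pos [0.4887 0.2316 0.1199] d [-0.0015 -0.0024  0.0086] r [-0.0001 -0.0004 -0.0006] w 1.001 F [1.  0.6 0.4] g 0.0 j6 1.90
```

```bash
python3 -m inch '[{"dx":0,"dy":-0.001,"dz":0.007,"rx":0,"ry":0,"rz":0},{"dx":0,"dy":-0.001,"dz":0.007,"rx":0,"ry":0,"rz":0},{"dx":0,"dy":-0.001,"dz":0.007,"rx":0,"ry":0,"rz":0},{"dx":0,"dy":-0.001,"dz":0.007,"rx":0,"ry":0,"rz":0},{"dx":0,"dy":-0.001,"dz":0.007,"rx":0,"ry":0,"rz":0}]' 0.26
python3 -m inch '[{"dx":0,"dy":0,"dz":0,"rx":0,"ry":0,"rz":0},{"dx":0,"dy":0,"dz":0,"rx":0,"ry":0,"rz":0},{"dx":0,"dy":0,"dz":0,"rx":0,"ry":0,"rz":0},{"dx":0,"dy":0,"dz":0,"rx":0,"ry":0,"rz":0}]'
python3 h.py .4875 .2335 .113
```

```text
time: 4.1
tool_pos: [0.4905, 0.2335, 0.1169]
tool_rot: [-0.001, 1.0, -0.014, 0.003]
contact_force: [-0.5, -0.5, 5.9]
gripper_width: 0.629
grasp_force: 10.7
time: 4.5
tool_pos: [0.4905, 0.2335, 0.1169]
tool_rot: [-0.001, 1.0, -0.014, 0.003]
contact_force: [-0.6, -0.2, 6.5]
gripper_width: 0.636
grasp_force: 10.7
t4.50 pos [0.4905 0.2335 0.1169] d [-0.0038  0.0001  0.0048] r [-0.0012 -0.0038  0.0001] w 0.636 F [-0.6 -0.2  6.5] g 10.7 j6 1.91
```

```bash
python3 -m inch '[{"dx":0,"dy":0,"dz":-0.03,"rx":0,"ry":0,"rz":0},{"dx":0,"dy":0,"dz":-0.08,"rx":0,"ry":0,"rz":0},{"dx":0,"dy":0,"dz":-0.13,"rx":0,"ry":0,"rz":0},{"dx":0,"dy":0,"dz":-0.13,"rx":0,"ry":0,"rz":0},{"dx":0,"dy":0,"dz":-0.13,"rx":0,"ry":0,"rz":0}]'
python3 h.py .4795 .057 .22
```

```text
time: 5.0
tool_pos: [0.4891, 0.2331, 0.2193]
tool_rot: [-0.001, 1.0, -0.014, 0.002]
contact_force: [-0.4, -0.5, -1.5]
gripper_width: 0.63
grasp_force: 8.5
t5.00 pos [0.4891 0.2331 0.2193] d [-0.0059  0.2204 -0.0012] r [-0.0009 -0.0026  0.0001] w 0.630 F [-0.4 -0.5 -1.5] g 8.5 j6 1.91
```

```bash
python3 -m inch '[{"dx":-0.006,"dy":0.05,"dz":0,"rx":0,"ry":0,"rz":0},{"dx":-0.006,"dy":0.11,"dz":0,"rx":0,"ry":0,"rz":0},{"dx":-0.006,"dy":0.17,"dz":0,"rx":0,"ry":0,"rz":0},{"dx":-0.006,"dy":0.21,"dz":0,"rx":0,"ry":0,"rz":0},{"dx":-0.006,"dy":0.22,"dz":0,"rx":0,"ry":0,"rz":0}]' >/dev/null
python3 -m inch '[{"dx":0,"dy":0,"dz":0.04,"rx":0,"ry":0,"rz":0},{"dx":0,"dy":0,"dz":0.075,"rx":0,"ry":0,"rz":0},{"dx":0,"dy":0,"dz":0.075,"rx":0,"ry":0,"rz":0},{"dx":0,"dy":0,"dz":0.075,"rx":0,"ry":0,"rz":0}]'
python3 - <<'E'
from h import *
go(.4795,.057,.117)
a=optics.grab_frame("side"); b=optics.grab_frame("top")
np.save("a.npy",a);np.save("b.npy",b)
a=cv2.resize(a[150:260,245:345][:,:,::-1],(400,440),interpolation=2); b=cv2.resize(b[200:270,290:390][:,:,::-1],(400,280),interpolation=2)
cv2.imwrite("pics/g4.png",np.hstack([a,cv2.copyMakeBorder(b,0,160,0,0,0)]))
E
```

```text
time: 5.9
tool_pos: [0.4777, 0.0575, 0.1559]
tool_rot: [-0.0, 1.0, -0.014, -0.001]
contact_force: [0.5, -0.2, -1.2]
gripper_width: 0.629
grasp_force: 8.5
t5.90 pos [0.4777 0.0575 0.1559] d [0.0024 0.0006 0.0487] r [-0.0002  0.0018  0.0005] w 0.629 F [ 0.5 -0.2 -1.2] g 8.5 j6 1.56
```

View pics/g4.png

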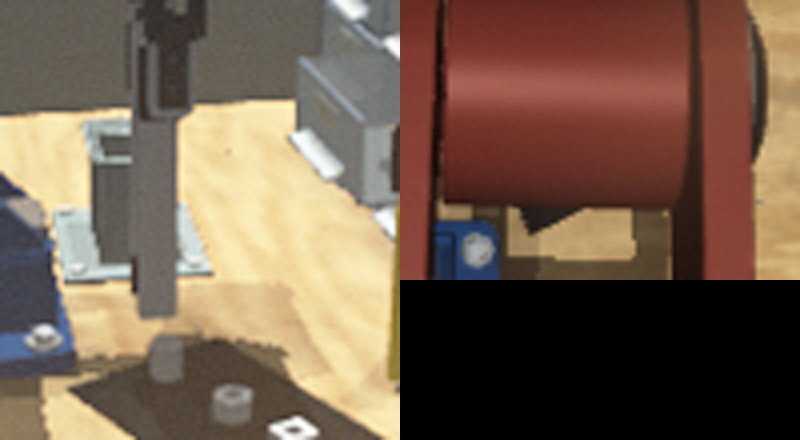

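```bash
python3 - <<'E'
from h import *
f=lambda p:np.round((p-[245,150])*4)
print("tip front L/R",f(proj("side",np.array([.4677,.0575-.0175,.044]))),f(proj("side",np.array([.4877,.0575-.0175,.044]))))
print("bush c",f(proj("side",np.array([.4795,.057,.012]))),"top",f(proj("side",np.array([.4795,.057,.022]))),"bot",f(proj("side",np.array([.4795,.057,.002]))))
print("hex top",f(proj("side",np.array([.5047,.009,.014]))), "mat far corner?")
go(.4795,.057,.117)
E
```

```text
tip front L/R [145. 318.] [184. 314.]
bush c [162. 355.] top [162. 339.] bot [162. 372.]
hex top [228. 391.] mat far corner?
t6.00 pos [0.4793 0.0574 0.1583] d [0.0001 0.0005 0.0517] r [-0.0001 -0.0013  0.0005] w 0.626 F [-0.2  0.1 -2.1] g 8.5 j6 1.56
```

```bash
python3 -m inch '[{"dx":0.0075,"dy":0.0005,"dz":0,"rx":0,"ry":0,"rz":0},{"dx":0.0075,"dy":0.0005,"dz":0.024,"rx":0,"ry":0,"rz":0},{"dx":0.0075,"dy":0.0005,"dz":0.024,"rx":0,"ry":0,"rz":0},{"dx":0.0075,"dy":0.0005,"dz":0.024,"rx":0,"ry":0,"rz":0}]'
python3 - <<'E'
from h import *
go(.485,.057,.117)
a=optics.grab_frame("side")
cv2.imwrite("pics/g5.png",cv2.resize(a[205:265,250:330][:,:,::-1],(800,600),interpolation=2))
f=lambda p:np.round((p-[250,205])*10)
for y in(.0575-.0175,.0575-.0135,.0575+.0135): print("tip L/R",f(proj("side",np.array([.4692,y,.027]))),f(proj("side",np.array([.4892,y,.027]))))
for z in(.002,.022):print(f(proj("side",np.array([.4792,.057,z]))))
E
```

```text
time: 6.4
tool_pos: [0.4848, 0.0565, 0.1383]
tool_rot: [-0.0, 1.0, -0.014, 0.0]
contact_force: [0.5, 0.4, -1.2]
gripper_width: 0.628
grasp_force: 8.5
t6.40 pos [0.4848 0.0565 0.1383] d [ 0.0002 -0.0007  0.0266] r [-0.     -0.0001  0.0001] w 0.628 F [ 0.5  0.4 -1.2] g 8.5 j6 1.56
tip L/R [321. 317.] [416. 308.]
tip L/R [318. 308.] [412. 299.]
tip L/R [297. 250.] [388. 243.]
[354. 380.]
[354. 297.]
```

View pics/g5.png

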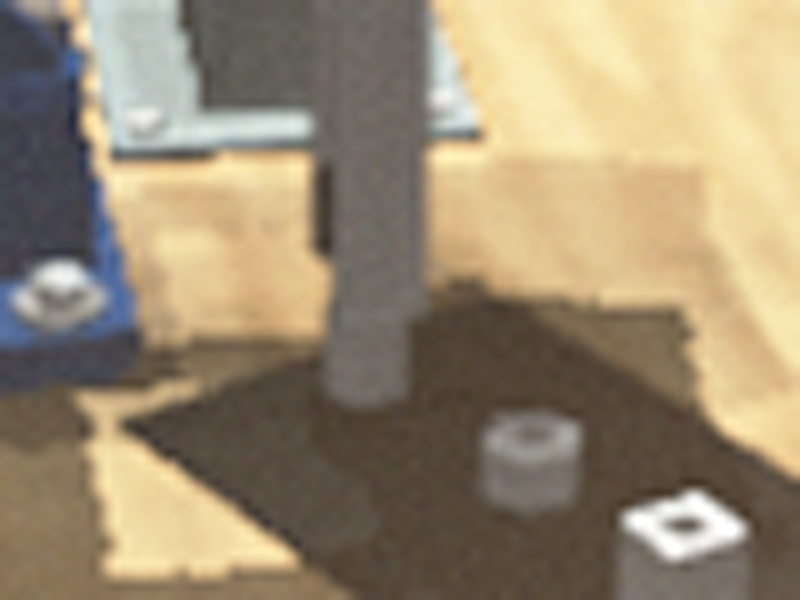

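The side crop shows the front jaw tip at columns 328–427 (row 318) and the bush at columns 325–410 (bottom row 402). Both match the model for alignment to about 1 mm in x and 2 mm in y. I descend and check the force partway.

```bash
python3 -m inch '[{"dx":-0.001,"dy":0,"dz":0.004,"rx":0,"ry":0,"rz":0},{"dx":-0.001,"dy":0,"dz":0.008,"rx":0,"ry":0,"rz":0},{"dx":-0.001,"dy":0,"dz":0.011,"rx":0,"ry":0,"rz":0},{"dx":-0.001,"dy":0,"dz":0.011,"rx":0,"ry":0,"rz":0}]'
```

```text
time: 6.85
tool_pos: [0.4833, 0.0564, 0.1284]
tool_rot: [-0.0, 1.0, -0.014, -0.0]
contact_force: [0.3, 1.1, -1.4]
gripper_width: 0.635
grasp_force: 8.5
```

```bash
python3 -m inch '[{"dx":0,"dy":0,"dz":0.006,"rx":0,"ry":0,"rz":0},{"dx":0,"dy":0,"dz":0.013,"rx":0,"ry":0,"rz":0},{"dx":0,"dy":0,"dz":0.013,"rx":0,"ry":0,"rz":0},{"dx":0,"dy":0,"dz":0.013,"rx":0,"ry":0,"rz":0}]'
python3 -m inch '[{"dx":0,"dy":0,"dz":0,"rx":0,"ry":0,"rz":0},{"dx":0,"dy":0,"dz":0,"rx":0,"ry":0,"rz":0},{"dx":0,"dy":0,"dz":0,"rx":0,"ry":0,"rz":0},{"dx":0,"dy":0,"dz":0,"rx":0,"ry":0,"rz":0},{"dx":0,"dy":0,"dz":0,"rx":0,"ry":0,"rz":0}]' -0.05
```

```text
time: 7.25
tool_pos: [0.4834, 0.0564, 0.1181]
tool_rot: [-0.0, 1.0, -0.014, -0.0]
contact_force: [0.2, 0.4, -1.9]
gripper_width: 0.635
grasp_force: 8.5
time: 7.75
tool_pos: [0.4841, 0.0564, 0.119]
tool_rot: [0.0, 1.0, -0.014, 0.001]
contact_force: [0.6, 0.4, 1.2]
gripper_width: 0.501
grasp_force: 60.8
```

```bash
python3 -m inch '[{"dx":0,"dy":0,"dz":-0.03,"rx":0,"ry":0,"rz":0},{"dx":0,"dy":0,"dz":-0.08,"rx":0,"ry":0,"rz":0},{"dx":0,"dy":0,"dz":-0.1,"rx":0,"ry":0,"rz":0},{"dx":0,"dy":0,"dz":-0.1,"rx":0,"ry":0,"rz":0}]'
python3 - <<'E'
from h import *
go(.4635+.003,-.219,.2)
a=optics.grab_frame("side")
cv2.imwrite("pics/g6.png",cv2.resize(a[130:280,240:340][:,:,::-1],(400,600),interpolation=2))
E
```

```text
time: 8.15
tool_pos: [0.4855, 0.0564, 0.2016]
tool_rot: [0.0, 1.0, -0.014, 0.003]
contact_force: [0.1, 0.1, -1.4]
gripper_width: 0.509
grasp_force: 61.3
t8.15 pos [0.4855 0.0564 0.2016] d [-0.0142  0.3448  0.0019] r [ 0.     -0.0041  0.    ] w 0.509 F [ 0.1  0.1 -1.4] g 61.3 j6 1.56
```

View pics/g6.png

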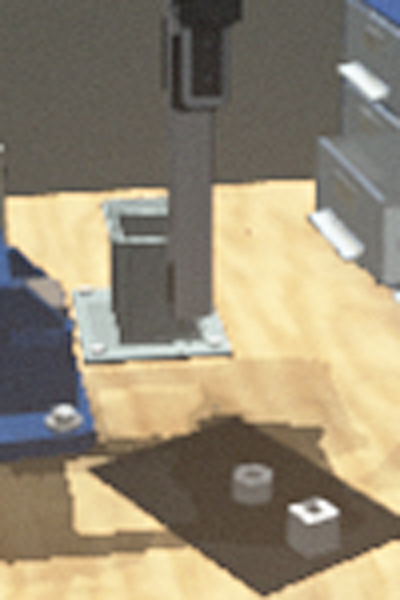

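The bush is off the mat and between the jaws; hex (252,483) and square (313,515) are untouched. Next, the dish.

```bash
python3 -m inch '[{"dx":-0.02,"dy":0.04,"dz":0,"rx":0,"ry":0,"rz":0},{"dx":-0.02,"dy":0.1,"dz":0,"rx":0,"ry":0,"rz":0},{"dx":-0.02,"dy":0.16,"dz":0,"rx":0,"ry":0,"rz":0},{"dx":-0.02,"dy":0.22,"dz":0,"rx":0,"ry":0,"rz":0},{"dx":-0.02,"dy":0.28,"dz":0,"rx":0,"ry":0,"rz":0}]' >/dev/null
python3 -m inch '[{"dx":0,"dy":0.04,"dz":0,"rx":0,"ry":0,"rz":0},{"dx":0,"dy":0.065,"dz":0,"rx":0,"ry":0,"rz":0},{"dx":0,"dy":0.065,"dz":0,"rx":0,"ry":0,"rz":0},{"dx":0,"dy":0.065,"dz":0.04,"rx":0,"ry":0,"rz":0},{"dx":0,"dy":0.065,"dz":0.04,"rx":0,"ry":0,"rz":0}]' 
python3 -m inch '[{"dx":0,"dy":0,"dz":0,"rx":0,"ry":0,"rz":0}]' >/dev/null
python3 - <<'E'
from h import *
go(.468,-.219,.121)
a=optics.grab_frame("side");b=optics.grab_frame("top")
a=cv2.resize(a[200:360,250:370][:,:,::-1],(420,560),interpolation=2);b=cv2.resize(b[200:280,390:480][:,:,::-1],(360,320),interpolation=2)
cv2.imwrite("pics/g7.png",np.hstack([a,cv2.copyMakeBorder(b,0,240,0,0,0)]))
f=lambda p:np.round((p-[250,200])*3.5)
s=state()["tool_pos"]; c=s+[-.0045,0,-.112]; print(f(proj("side",c+[-.01,-.013,0])),f(proj("side",c+[.01,-.013,0])))
for q in((.4635,-.219),): print([f(proj("side",np.array([q[0]+.04*np.cos(t),q[1]+.04*np.sin(t),.03]))) for t in (0,1.57,3.14,4.71)])
E
```

```text
time: 9.2
tool_pos: [0.4566, -0.2162, 0.1601]
tool_rot: [-0.003, 1.0, -0.014, -0.005]
contact_force: [-0.7, 0.9, -2.5]
gripper_width: 0.505
grasp_force: 61.6
t9.30 pos [ 0.4588 -0.2174  0.1644] d [0.0117 0.0018 0.0542] r [-0.0018  0.0026  0.0006] w 0.503 F [ 0.1  0.7 -1.1] g 61.6 j6 1.01
[167. 373.] [214. 367.]
[array([290., 386.]), array([181., 343.]), array([109., 410.]), array([222., 459.])]
```

View pics/g7.png

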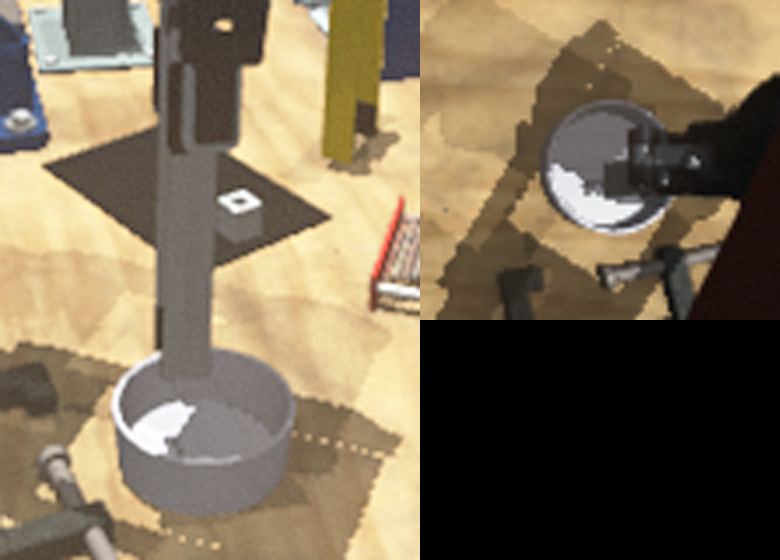

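Both the rim (112–294) and the tip (163–213) match the model, so I shift 10 mm in x and lower.

```bash
python3 -m inch '[{"dx":0.0125,"dy":0.001,"dz":0,"rx":0,"ry":0,"rz":0},{"dx":0.0125,"dy":0.001,"dz":0.02,"rx":0,"ry":0,"rz":0},{"dx":0.0125,"dy":0.001,"dz":0.04,"rx":0,"ry":0,"rz":0},{"dx":0.0125,"dy":0.001,"dz":0.048,"rx":0,"ry":0,"rz":0},{"dx":0.0125,"dy":0.001,"dz":0.048,"rx":0,"ry":0,"rz":0}]'
python3 -m inch '[{"dx":0,"dy":0,"dz":0,"rx":0,"ry":0,"rz":0}]' >/dev/null; python3 h.py .468 -.219 .121
```

```text
time: 9.9
tool_pos: [0.4684, -0.2191, 0.1253]
tool_rot: [-0.001, 1.0, -0.014, -0.002]
contact_force: [-1.1, 0.4, -1.8]
gripper_width: 0.507
grasp_force: 61.7
t10.00 pos [ 0.4697 -0.22    0.1276] d [-0.0022 -0.0012  0.0083] r [-0.0003  0.0005 -0.    ] w 0.508 F [ 0.4 -0.5 -1.3] g 61.7 j6 1.02
```

Lower in small steps until there is light contact.

```bash
python3 -m inch '[{"dx":0,"dy":0,"dz":0.003,"rx":0,"ry":0,"rz":0},{"dx":0,"dy":0,"dz":0.006,"rx":0,"ry":0,"rz":0},{"dx":0,"dy":0,"dz":0.006,"rx":0,"ry":0,"rz":0},{"dx":0,"dy":0,"dz":0.006,"rx":0,"ry":0,"rz":0}]'
python3 -m inch '[{"dx":0,"dy":0,"dz":0.0015,"rx":0,"ry":0,"rz":0},{"dx":0,"dy":0,"dz":0.0015,"rx":0,"ry":0,"rz":0},{"dx":0,"dy":0,"dz":0.0015,"rx":0,"ry":0,"rz":0}]'
```

```text
time: 10.4
tool_pos: [0.47, -0.2201, 0.1234]
tool_rot: [0.0, 1.0, -0.014, 0.0]
contact_force: [-0.7, 0.3, -2.4]
gripper_width: 0.507
grasp_force: 61.7
time: 10.7
tool_pos: [0.4699, -0.2201, 0.1221]
tool_rot: [-0.0, 1.0, -0.014, -0.0]
contact_force: [0.3, 0.2, -1.6]
gripper_width: 0.505
grasp_force: 61.7
```

```bash
python3 -m inch '[{"dx":0,"dy":0,"dz":0.0012,"rx":0,"ry":0,"rz":0},{"dx":0,"dy":0,"dz":0.0012,"rx":0,"ry":0,"rz":0},{"dx":0,"dy":0,"dz":0.0012,"rx":0,"ry":0,"rz":0}]'
python3 -m inch '[{"dx":0,"dy":0,"dz":0.0012,"rx":0,"ry":0,"rz":0},{"dx":0,"dy":0,"dz":0.0012,"rx":0,"ry":0,"rz":0},{"dx":0,"dy":0,"dz":0.0012,"rx":0,"ry":0,"rz":0}]'
```

```text
time: 11.0
tool_pos: [0.4699, -0.2201, 0.1211]
tool_rot: [-0.0, 1.0, -0.014, -0.0]
contact_force: [-0.2, -0.3, -1.0]
gripper_width: 0.504
grasp_force: 61.7
time: 11.3
tool_pos: [0.4702, -0.2202, 0.1209]
tool_rot: [0.0, 1.0, -0.014, 0.0]
contact_force: [-2.3, 0.8, 4.1]
gripper_width: 0.505
grasp_force: 62.1
```

```bash
python3 -m inch '[{"dx":0,"dy":0,"dz":0,"rx":0,"ry":0,"rz":0},{"dx":0,"dy":0,"dz":0,"rx":0,"ry":0,"rz":0},{"dx":0,"dy":0,"dz":0,"rx":0,"ry":0,"rz":0},{"dx":0,"dy":0,"dz":0,"rx":0,"ry":0,"rz":0},{"dx":0,"dy":0,"dz":0,"rx":0,"ry":0,"rz":0}]' 0.26
python3 -m inch '[{"dx":0,"dy":0,"dz":-0.004,"rx":0,"ry":0,"rz":0},{"dx":0,"dy":0,"dz":-0.012,"rx":0,"ry":0,"rz":0},{"dx":0,"dy":0,"dz":-0.03,"rx":0,"ry":0,"rz":0},{"dx":0,"dy":0,"dz":-0.07,"rx":0,"ry":0,"rz":0},{"dx":0,"dy":0,"dz":-0.13,"rx":0,"ry":0,"rz":0}]'
python3 -m inch '[{"dx":0,"dy":0,"dz":0,"rx":0,"ry":0,"rz":0}]' >/dev/null
python3 - <<'E'
from h import *
go(.4895,.2335,.225)
a=optics.grab_frame("side");b=optics.grab_frame("top")
a=cv2.resize(a[180:360,240:375][:,:,::-1],(420,560),interpolation=2);b=cv2.resize(b[200:280,390:480][:,:,::-1],(360,320),interpolation=2)
cv2.imwrite("pics/g8.png",np.hstack([a,cv2.copyMakeBorder(b,0,240,0,0,0)]))
E
```

```text
time: 11.8
tool_pos: [0.4698, -0.22, 0.1199]
tool_rot: [-0.0, 1.0, -0.014, -0.0]
contact_force: [-0.0, 0.5, -0.9]
gripper_width: 0.633
grasp_force: 8.5
time: 12.3
tool_pos: [0.4684, -0.2191, 0.2233]
tool_rot: [-0.001, 1.0, -0.014, -0.002]
contact_force: [-0.1, -0.7, -1.2]
gripper_width: 0.635
grasp_force: 8.5
t12.40 pos [ 0.4737 -0.2224  0.2343] d [ 0.0038 -0.5703  0.0068] r [ 0.0056 -0.0091  0.0001] w 0.631 F [ 0.7 -0.2  0.6] g 8.5 j6 1.02
```

View pics/g8.png

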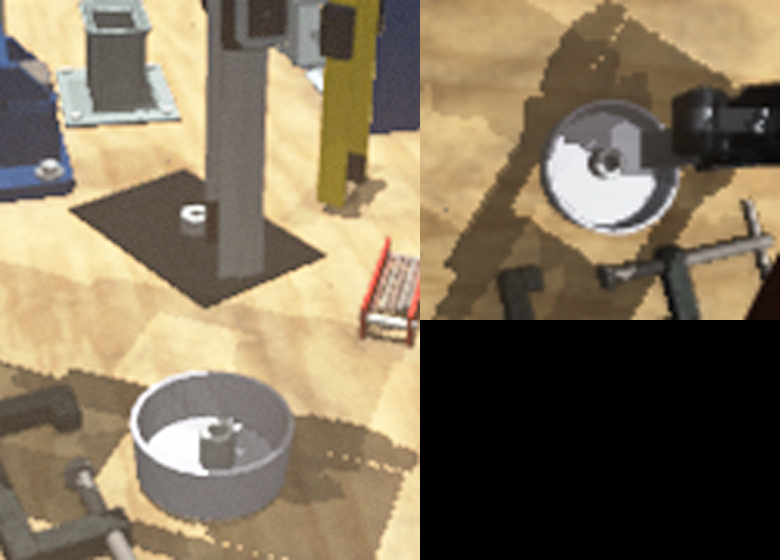

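The bush stands upright in the middle of the dish, at side crop (218,443) and top crop (605,162). Now back to the stand.

```bash
python3 -m inch '[{"dx":0.004,"dy":-0.05,"dz":0.005,"rx":0,"ry":0,"rz":0},{"dx":0.004,"dy":-0.11,"dz":0.005,"rx":0,"ry":0,"rz":0},{"dx":0.004,"dy":-0.17,"dz":0.005,"rx":0,"ry":0,"rz":0},{"dx":0.004,"dy":-0.23,"dz":0.005,"rx":0,"ry":0,"rz":0},{"dx":0.004,"dy":-0.29,"dz":0.005,"rx":0,"ry":0,"rz":0}]' >/dev/null
python3 -m inch '[{"dx":0,"dy":-0.06,"dz":0,"rx":0,"ry":0,"rz":0},{"dx":0,"dy":-0.12,"dz":0,"rx":0,"ry":0,"rz":0},{"dx":0,"dy":-0.18,"dz":0,"rx":0,"ry":0,"rz":0},{"dx":0,"dy":-0.24,"dz":0,"rx":0,"ry":0,"rz":0},{"dx":0,"dy":-0.28,"dz":0,"rx":0,"ry":0,"rz":0}]' >/dev/null
python3 -m inch '[{"dx":0,"dy":0,"dz":0,"rx":0,"ry":0,"rz":0},{"dx":0,"dy":0,"dz":0,"rx":0,"ry":0,"rz":0},{"dx":0,"dy":0,"dz":0,"rx":0,"ry":0,"rz":0}]' >/dev/null
python3 h.py .4895 .2335 .225
```

```text
t13.80 pos [0.4855 0.2346 0.2192] d [ 0.0051  0.0012 -0.0073] r [ 0.0007  0.0011 -0.0006] w 0.628 F [ 0.9 -0.4 -1.5] g 8.5 j6 1.91
```

```bash
python3 -m inch '[{"dx":0.005,"dy":0.001,"dz":0.018,"rx":0,"ry":0,"rz":0},{"dx":0.005,"dy":0.001,"dz":0.018,"rx":0,"ry":0,"rz":0},{"dx":0.005,"dy":0.001,"dz":0.018,"rx":0,"ry":0,"rz":0}]' >/dev/null
python3 - <<'E'
from h import *
go(.4895,.2335,.117)
a=optics.grab_frame("side")
cv2.imwrite("pics/g9.png",cv2.resize(a[150:225,245:320][:,:,::-1],(600,600),interpolation=2))
E
```

```text
t14.10 pos [0.4895 0.2337 0.2045] d [0.0002 0.0002 0.1094] r [ 0.0005  0.0014 -0.001 ] w 0.629 F [ 0.6 -0.4 -1.3] g 8.5 j6 1.91
```

View pics/g9.png

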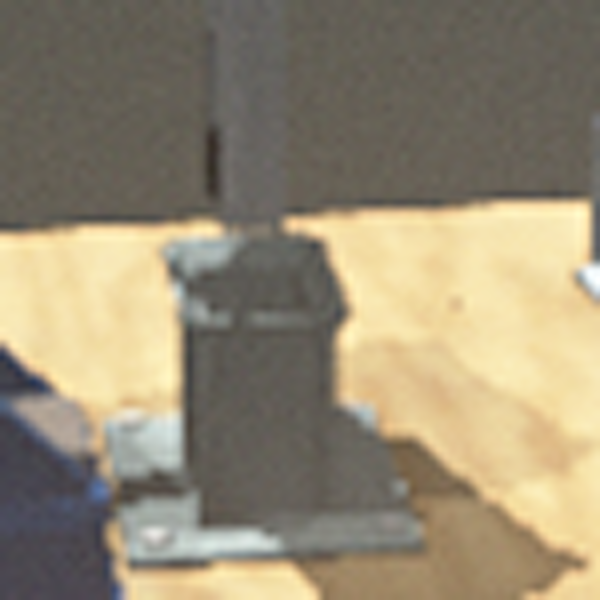

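The tongs (columns 220–285) hang over the well's mouth (front rim 180–345, back 165–320) and are well centred. I insert while watching the force.

```bash
python3 -m inch '[{"dx":0,"dy":0,"dz":0.025,"rx":0,"ry":0,"rz":0},{"dx":0,"dy":0,"dz":0.04,"rx":0,"ry":0,"rz":0},{"dx":0,"dy":0,"dz":0.055,"rx":0,"ry":0,"rz":0},{"dx":0,"dy":0,"dz":0.055,"rx":0,"ry":0,"rz":0}]'
python3 -m inch '[{"dx":0,"dy":0,"dz":0.02,"rx":0,"ry":0,"rz":0},{"dx":0,"dy":0,"dz":0.035,"rx":0,"ry":0,"rz":0},{"dx":0,"dy":0,"dz":0.046,"rx":0,"ry":0,"rz":0},{"dx":0,"dy":0,"dz":0.046,"rx":0,"ry":0,"rz":0},{"dx":0,"dy":0,"dz":0.046,"rx":0,"ry":0,"rz":0}]'; python3 h.py .4895 .2335 .117
```

```text
time: 14.55
tool_pos: [0.4885, 0.2342, 0.1593]
tool_rot: [0.001, 1.0, -0.014, -0.002]
contact_force: [0.1, -0.3, -2.3]
gripper_width: 0.629
grasp_force: 8.5
time: 15.05
tool_pos: [0.4898, 0.2347, 0.1247]
tool_rot: [0.0, 1.0, -0.014, -0.0]
contact_force: [0.7, 0.2, -1.6]
gripper_width: 0.631
grasp_force: 8.5
t15.05 pos [0.4898 0.2347 0.1247] d [-0.0003  0.0015  0.0097] r [0.0001 0.0003 0.0001] w 0.631 F [ 0.7  0.2 -1.6] g 8.5 j6 1.91
```

```bash
python3 -m inch '[{"dx":0,"dy":0,"dz":0.003,"rx":0,"ry":0,"rz":0},{"dx":0,"dy":0,"dz":0.006,"rx":0,"ry":0,"rz":0},{"dx":0,"dy":0,"dz":0.006,"rx":0,"ry":0,"rz":0}]'
python3 -m inch '[{"dx":0,"dy":0,"dz":0.002,"rx":0,"ry":0,"rz":0},{"dx":0,"dy":0,"dz":0.002,"rx":0,"ry":0,"rz":0},{"dx":0,"dy":0,"dz":0.002,"rx":0,"ry":0,"rz":0}]'
```

```text
time: 15.35
tool_pos: [0.4898, 0.2347, 0.1201]
tool_rot: [0.0, 1.0, -0.014, -0.0]
contact_force: [0.2, -0.6, -2.3]
gripper_width: 0.628
grasp_force: 8.5
time: 15.65
tool_pos: [0.4899, 0.2348, 0.1186]
tool_rot: [-0.0, 1.0, -0.014, 0.0]
contact_force: [0.3, -0.3, -1.1]
gripper_width: 0.629
grasp_force: 8.5
```

```bash
python3 -m inch '[{"dx":0,"dy":0,"dz":0.0015,"rx":0,"ry":0,"rz":0},{"dx":0,"dy":0,"dz":0.0015,"rx":0,"ry":0,"rz":0},{"dx":0,"dy":0,"dz":0.0015,"rx":0,"ry":0,"rz":0}]'
python3 -m inch '[{"dx":0,"dy":0,"dz":0.0012,"rx":0,"ry":0,"rz":0},{"dx":0,"dy":0,"dz":0.0012,"rx":0,"ry":0,"rz":0},{"dx":0,"dy":0,"dz":0.0012,"rx":0,"ry":0,"rz":0}]'
```

```text
time: 15.95
tool_pos: [0.4899, 0.2347, 0.1173]
tool_rot: [0.0, 1.0, -0.014, -0.0]
contact_force: [-0.4, -0.1, -0.7]
gripper_width: 0.631
grasp_force: 8.5
time: 16.25
tool_pos: [0.4902, 0.2348, 0.1172]
tool_rot: [-0.0, 1.0, -0.014, 0.0]
contact_force: [-1.6, -0.3, 3.0]
gripper_width: 0.63
grasp_force: 8.7
```

On the floor. I release, rise straight up and look.

```bash
python3 -m inch '[{"dx":0,"dy":0,"dz":0,"rx":0,"ry":0,"rz":0},{"dx":0,"dy":0,"dz":0,"rx":0,"ry":0,"rz":0},{"dx":0,"dy":0,"dz":0,"rx":0,"ry":0,"rz":0},{"dx":0,"dy":0,"dz":0,"rx":0,"ry":0,"rz":0},{"dx":0,"dy":0,"dz":0,"rx":0,"ry":0,"rz":0}]' 1
python3 -m inch '[{"dx":0,"dy":0,"dz":0,"rx":0,"ry":0,"rz":0},{"dx":0,"dy":0,"dz":-0.02,"rx":0,"ry":0,"rz":0},{"dx":0,"dy":0,"dz":-0.06,"rx":0,"ry":0,"rz":0},{"dx":0,"dy":0,"dz":-0.11,"rx":0,"ry":0,"rz":0},{"dx":0,"dy":0,"dz":-0.15,"rx":0,"ry":0,"rz":0}]'
python3 -m inch '[{"dx":0,"dy":0.06,"dz":0,"rx":0,"ry":0,"rz":0},{"dx":0,"dy":0.12,"dz":0,"rx":0,"ry":0,"rz":0},{"dx":0,"dy":0.18,"dz":0,"rx":0,"ry":0,"rz":0},{"dx":0,"dy":0.18,"dz":0,"rx":0,"ry":0,"rz":0},{"dx":0,"dy":0.18,"dz":0,"rx":0,"ry":0,"rz":0}]'
python3 - <<'E'
from h import *
go(.49,.1,.23)
a=optics.grab_frame("side");b=optics.grab_frame("top")
a=cv2.resize(a[120:350,230:370][:,:,::-1],(365,600),interpolation=2);b=cv2.resize(b[190:290,200:300][:,:,::-1],(430,430),interpolation=2)
cv2.imwrite("pics/g10.png",np.hstack([a,cv2.copyMakeBorder(b,0,170,0,0,0)]))
E
```

```text
time: 16.75
tool_pos: [0.4899, 0.2348, 0.1164]
tool_rot: [-0.0, 1.0, -0.014, -0.0]
contact_force: [-0.0, -0.6, 0.2]
gripper_width: 0.998
grasp_force: 0.0
time: 17.25
tool_pos: [0.4904, 0.2349, 0.2401]
tool_rot: [-0.0, 1.0, -0.014, 0.001]
contact_force: [0.5, 0.4, 0.5]
gripper_width: 1.0
grasp_force: 0.0
time: 17.75
tool_pos: [0.4862, 0.0899, 0.2378]
tool_rot: [-0.0, 1.0, -0.015, 0.001]
contact_force: [-0.3, 0.1, 0.1]
gripper_width: 1.003
grasp_force: 0.0
t17.75 pos [0.4862 0.0899 0.2378] d [ 0.0044 -0.0127  0.0098] r [-0.0004 -0.0012 -0.0016] w 1.003 F [-0.3  0.1  0.1] g 0.0 j6 1.63
```

View pics/g10.png

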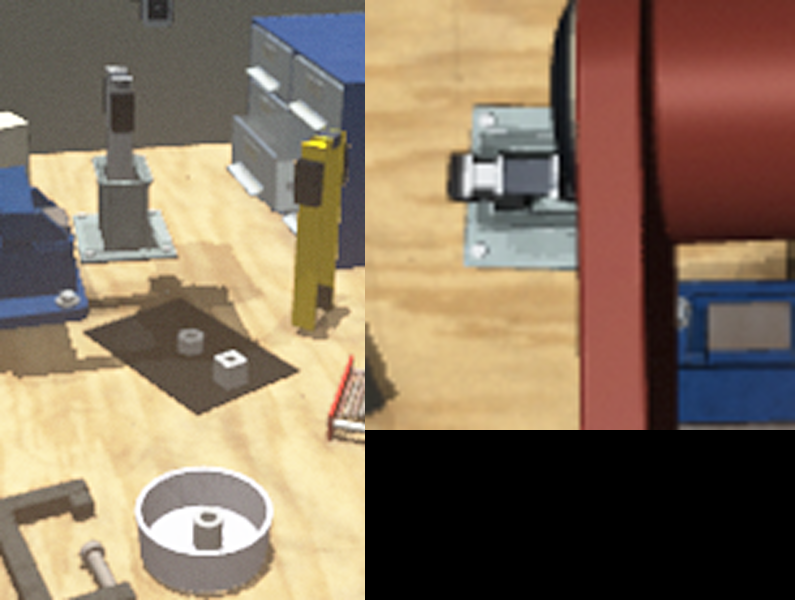

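The tongs stand upright in the stand at crop (120,120), the bush stands upright in the dish at (208,528), and the hex and square are still on the mat. I hand it in.

```bash
python3 -c "
from plant import ticket; print(ticket.job_done())"
```

```text
the job is handed in; nothing more can be done
None
```

The job is handed in at about 18 s of the 58 s allowed: the last picture shows the bush upright on the dish floor, the tongs upright in their stand, and the hex nut and square spacer still on the mat.

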